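# Free the wedged taper reamer from the chest rail and park it

## Task

The yellow-handled taper reamer has jammed in its hole in the chest rail: twist it by its T-handle to break it free, pull it straight up out of the hole, and stand it upright in the empty hole of the pale wooden tool stand, its collar resting on the stand's top. Leave the blue-handled reamer where it is.

Things in the scene. Friction and masses are not known exactly. Their poses are not given: they have to be found in the camera images.
- yellow_bar (a point): Centre of the jammed reamer's yellow T-bar: 70 mm long (x), 16 wide (y), 16 high (z, up). Below it: 16 mm neck; 48 mm collar, top 30 and underside 36 mm below; steel taper 25 to 13 mm thick and a 20 x 5 mm tang, tip 98 mm below. 0.25-0.5 kg. Upright, 48 mm deep in a fixed red-brown block with black strap (100 x 100, 60 high); bar 110 mm above the bench, 50 above the block.
- seat (a joint): Turn (rad) of the seat gripping the yellow reamer's tang: 0 at start, + anticlockwise from above, stops at 1.05 either way; follows the bar with 0.1 play, against 0.2 N m. Pulling alone never frees the reamer: turn the bar about the vertical, either way, over 35 degrees (45 to 50 is right, 60 the stop), keep that angle and it lifts out straight and freely; 50 mm of lift clears the hole.
- blue_bar (a point): Centre of the blue T-bar of a second reamer, same shape and size, in a second block of the same kind. A bystander: it stays where it is.
- stand_mouth (a point): Centre of the hole's mouth on the top face of the pale wooden tool stand (80 x 80 mm, 80 high, fixed), z up. The round hole is 35 mm wide and 72 mm deep: the reamer's shank goes in loosely until the collar rests on the stand's top, the bar centre then 36 mm above this point. Any turn of the bar will do.
Things that resemble listed ones, but are neither listed nor needed, are in the scene too. What is shaped like the part that bears yellow_bar but purple is not meant.

How it is judged:
By the outcome, as a careful person would: the job done as asked, in the order asked, and still so for the second after the job is handed in, with the robot touching nothing.
It also fails if it takes over 42 s, if anything falls off the work surface, if the arm or the gripper's body presses on something with over 40 N, if the wrist force passes 120 N, or if a joint passes its speed limit or range.

## Robot

A 6-joint arm with a two-finger parallel gripper is mounted at the origin on the work surface. World frame = base frame: x ahead of the robot, y to its left, z up, the work surface at z = 0. Lengths are in m, angles in rad, forces in N, time in s.
With the tool pointing down it reaches from about 0.375 to 0.9 m from the base axis. Payload 3.1 kg.
Tool frame: the origin (TCP) lies between the finger pads; the fingertips stand 8 mm ahead of it and the grasp point (between the pads) lies 11 mm behind it; z points along the fingers, y is the line along which they close (so a half turn about z gives the same grasp; the last joint's range is limited). The gripper opens to 87 mm and grips with 3 to 60 N. Pads are 19 mm wide; open, the fingers measure 117 mm over their backs; the gripper's body (75 mm by 190 mm) begins 51 mm behind the grasp point.
Start: joints at [-1.516, 0.527, 1.433, -0, 1.181, -0.178], TCP at [0.144, -0.608, 0.231] pointing down, gripper open.
Joint ranges: [-3.08, 3.08], [-0.75, 2.2], [0.22, 2.44], [-1.43, 4.57], [0, 2.65], [-2.85, 2.85]. Speed limits (rad/s): [2.79, 2.79, 3.14, 3.14, 3.14, 3.14].

## Interface

Orientations are given as a unit quaternion [x, y, z, w].
In Python, from rig import robot, vision, job gives the robot as it stands.
- The arm moves only by the shell command python3 -m handwheel 'ROWS' [OPENING] [FORCE]. ROWS is JSON, a list of rows, each a list of 4 numbers: the shift along the tool's x, y, z as a fraction of full scale, then the turn about the tool's z as a fraction of full scale. A call has 1 to 20 rows; each row is the pose to reach, as a shift and turn from the pose commanded when the call began, along the tool's axes at that moment, turning the shorter way round; what a row does not reach only later rows make up. Full scale, the value 1, is 300 mm for a shift and 2 pi rad for a turn. A row lasts 1/12 s, in which the tool goes at most 41.7 mm and 7.16 degrees, less where a joint would pass 70% of its speed; a pose out of reach is approached as far as the arm can. A call with a number of a shift or a turn outside -1 to 1 is refused whole. A call with a gripper value outside its range is refused whole. OPENING is the opening in per cent of the stroke, from 0 (shut) to 100 (fully open), set as the call begins (- or left out, the last holds). The fingers move at their own pace and stop on an object; FORCE is the grip in N (left out, the last holds). Time passes only in rows, so rows that repeat a pose let the fingers close. It gives the time, the measured TCP pose, the force, the opening and the grip force at its end, in the units of the state.
- robot.get_obs(): the state, without advancing time (a new reading comes with each control period).
- vision.camera(name): name is "scene" or "top" or "wrist"; returns a dict with "frame" (420x560x3 uint8, red, green, blue), "K" (3x3 intrinsics, pixels), "cam_to_world" (4x4, takes a point from camera to world coordinates); the wrist camera has in their place "hand_eye" (4x4, takes a point from camera to tool coordinates, whose origin is the TCP and whose axes are the flange's). Camera axes: x right, y down, z forward; pixel columns grow to the right and rows downward; lengths in m; the calibration is good to about 2 mm. A picture is of the moment at which its call begins: read the wrist's pose just before it. There is no depth.
- job.hand_in(): hands the job in; it is judged then, once.
Trained networks look in the newest picture that a camera, given by its name, has taken for a name from the list of things; names that differ only in an ending like _2 or _b are one class to them, and where a whole thing is asked for, a point or a joint stands for the part that bears it (a point fixed in the world has none). Each returns a list of dicts, best first, with "conf" (0 to 1); they miss things now and then, are a little off and sometimes report something else, mostly with a low value. They report only what shows in the picture. A call takes as long as a camera call. They do not tell look-alikes from the thing itself.
- vision.look_for(camera, label): "point" ([row, column] in pixels, amid what is visible of it).
- vision.outline_of(camera, label): "mask" (420x560 bool, what is visible of it) and "point" ([row, column] in pixels, amid what is visible of it).
The state is a dict: "time": time; "q": joint angles; "joint_velocities": joint speeds; "joint_torque": joint torques, N m; "position": TCP position; "tool_rot": TCP orientation; "ft_force": force on the tool from outside, world axes, zero at the start; "moment": the same for the moment, N m; "grip_width": finger opening in m; "grip_force": force on a finger pad.
Only numpy, scipy, OpenCV 4.12 (cv2) and the standard library are available. Lean on these libraries where they do the work, as an engineer would, in place of code of your own. Each camera call takes 0.05 s, during which the arm holds its last target. There are 200 camera calls.

## Working session

There is one attempt and no reset: what is moved stays moved. The work goes in short steps, Python scripts to look and compute and a shell command to move; the robot and the scene stay as the last step left them, time stands still between calls to the robot, and variables do not carry over. Pictures are saved under pics/ and viewed, at most 10 in all, crops included, and the job is handed in when it is done.

```bash
mkdir -p pics; python3 - <<'E'
from rig import robot, vision
import cv2,numpy as np
o=robot.get_obs();print(o['time'],o['position'],o['tool_rot'],o['grip_width'])
ims=[]
for c in("scene","top"):
    r=vision.camera(c);ims.append(r['frame'][:,:,::-1]);print(c,r['K'].tolist(),np.round(r['cam_to_world'],4).tolist())
    for l in("yellow_bar","blue_bar","stand_mouth"):
        print(c,l,[(np.round(d['point'],1).tolist(),round(d['conf'],2)) for d in vision.look_for(c,l)])
    cv2.imwrite(f"pics/{c}0.png",ims[-1])
E
```

```text
0.0 [ 0.14416767 -0.60741416  0.22956727] [ 9.93233851e-01  1.16126440e-01  6.44113995e-05 -1.07839349e-03] 0.08704101468394154
scene [[408.6196229065672, 0.0, 279.99980560117746], [0.0, 408.6196229065672, 205.52395617995924], [0.0, 0.0, 1.0]] [[-0.805, 0.5075, -0.3072, 0.7151], [0.5931, 0.6762, -0.4371, 0.3573], [-0.0141, -0.5341, -0.8453, 0.7511], [0.0, 0.0, 0.0, 1.0]]
scene yellow_bar [([179.3, 289.7], 0.91), ([142.3, 233.6], 0.71), ([120.7, 281.0], 0.69)]
scene blue_bar [([256.5, 350.3], 0.74)]
scene stand_mouth []
top [[508.262235117688, 0.0, 274.2781320005429], [0.0, 508.262235117688, 213.82875795079588], [0.0, 0.0, 1.0]] [[0.0191, -0.9929, 0.1171, 0.3685], [-0.9998, -0.02, -0.0066, -0.0109], [0.0089, -0.1169, -0.9931, 0.9706], [0.0, 0.0, 0.0, 1.0]]
top yellow_bar [([244.5, 278.2], 0.8), ([216.9, 356.3], 0.79), ([294.9, 360.3], 0.71)]
top blue_bar [([225.9, 163.9], 0.68)]
top stand_mouth [([123.4, 274.4], 0.91)]
```

View pics/scene0.png

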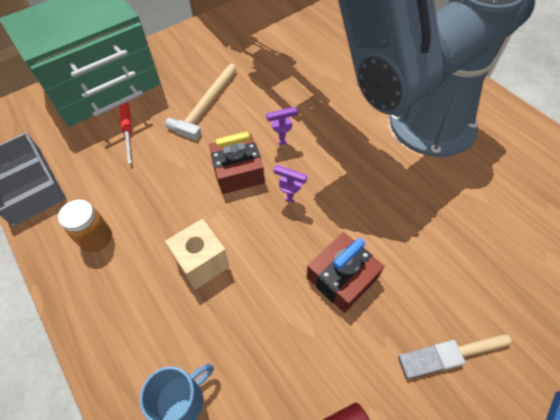

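View pics/top0.png

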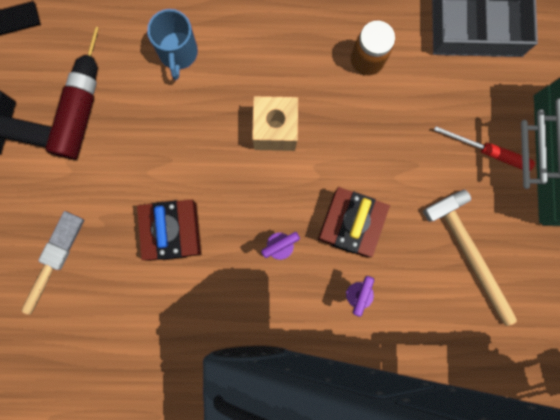

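The top view shows the yellow bar in its block at about (218,360). The purple look-alikes are at (245,280) and (295,361), blue is at (226,162), and the stand hole is at (119,275). In the scene view yellow is at (140,233), the stand hole at (244,195) and blue at (254,350).

```bash
cat > h.py <<'E'
import numpy as np,cv2
from rig import robot,vision
from scipy.spatial.transform import Rotation as R
def plane(r,pts,z,T=None):
    """pixels (u,v) -> world points at height z"""
    T=r['cam_to_world'] if T is None else T
    d=np.c_[np.atleast_2d(pts),np.ones(len(np.atleast_2d(pts)))]@np.linalg.inv(r['K']).T@T[:3,:3].T
    return T[:3,3]+d*((z-T[2,3])/d[:,2])[:,None]
def wrist():
    o=robot.get_obs();r=vision.camera("wrist");W=np.eye(4)
    W[:3,:3]=R.from_quat(o['tool_rot']).as_matrix();W[:3,3]=o['position']
    return r,W@r['hand_eye'],o
def colour(r,lo,hi):
    m=cv2.inRange(cv2.cvtColor(r['frame'],cv2.COLOR_RGB2HSV),lo,hi)
    v,u=np.nonzero(m);return np.c_[u,v].astype(float)
def bar(P):
    """min-area rectangle of world xy points: centre, long-axis angle deg, sizes"""
    (c,s,a)=cv2.minAreaRect((P[:,:2]*1000).astype(np.float32))
    if s[0]<s[1]:a+=90
    return np.round(c,1),round(a%180,1),np.round(s,1)
def move(target,yaw):
    """shift fractions in tool axes, turn fraction, from present pose; yaw=deg world dir of tool x"""
    o=robot.get_obs();M=R.from_quat(o['tool_rot']).as_matrix()
    d=M.T@(np.array(target)-o['position']);y=np.degrees(np.arctan2(M[1,0],M[0,0]))
    t=(y-yaw+90)%180-90   # tool z down: + turn lowers yaw
    print('shift',np.round(d/.3,4),'turn deg',round(t,1),'frac',round(t/360,4),'yaw now',round(y,1),'q6',o['q'][5])
E
python3 - <<'E'
from h import *
for c in("scene","top"):
    r=vision.camera(c)
    for l,z in(("yellow_bar",.118),("blue_bar",.118)):
        for d in vision.outline_of(c,l):
            v,u=np.nonzero(d['mask']);print(c,l,d['point'],round(d['conf'],2),bar(plane(r,np.c_[u,v],z)))
    p=colour(r,(22,150,120),(35,255,255));print('yellow hsv',len(p),p.mean(0))
    if c=='top': p=p[(abs(p-[360,218])<40).all(1)]
    else: p=p[(abs(p-[233,142])<40).all(1)]
    print(len(p),bar(plane(r,p,.118)))
    for px in ([[275.5,119]] if c=='top' else [[195,244]]): print('mouth',plane(r,[px],.08))
    for d in vision.look_for(c,"stand_mouth"):print(plane(r,[d['point'][::-1]],.08))
E
```

```text
scene yellow_bar [118.7, 282.1] 0.86 (array([ 356.2, -124.2]), 72.3, array([92.8, 68.8]))
scene yellow_bar [142.7, 234.4] 0.83 (array([ 474.1, -139.7]), 162.3, array([66.4, 69.6]))
scene yellow_bar [177.0, 288.1] 0.7 (array([448. ,  -9.7]), 24.2, array([70.4, 69. ]))
scene blue_bar [256.5, 349.8] 0.81 (array([450.8, 178.1]), 36.2, array([74.2, 44.2]))
yellow hsv 94 [232.88297872 141.4787234 ]
94 (array([ 469.9, -151.4]), 162.1, array([ 9.1, 65.5]))
mouth [[ 0.64592782 -0.01612685  0.08      ]]
[[0.65266348 0.00311438 0.08      ]]
top yellow_bar [219.5, 354.1] 0.9 (array([ 465.5, -161.1]), 131.3, array([45.7, 64. ]))
top yellow_bar [294.6, 361.3] 0.78 (array([ 335.9, -166.3]), 117.2, array([51.8, 54.7]))
top yellow_bar [241.4, 279.7] 0.63 (array([417.5, -28. ]), 91.1, array([41.9, 62.2]))
top blue_bar [227.4, 163.8] 0.6 (array([444.3, 173.1]), 46.6, array([59.4, 49.3]))
yellow hsv 319 [360.24451411 216.42633229]
319 (array([ 465.4, -161.9]), 159.8, array([16.4, 70.3]))
mouth [[ 0.64573869 -0.01570993  0.08      ]]
[[ 0.63807626 -0.02180397  0.08      ]]
```

```bash
python3 -c "
from h import *
move([.466,-.161,.25],160)"
```

```text
shift [ 1.3875 -1.2027 -0.0648] turn deg 33.3 frac 0.0926 yaw now 13.3 q6 -0.17851638733658703
```

```bash
python3 -m handwheel '[[0.14,-0.12,-0.065,0.015],[0.28,-0.24,-0.065,0.03],[0.42,-0.36,-0.065,0.045],[0.56,-0.48,-0.065,0.06],[0.7,-0.6,-0.065,0.075],[0.8,-0.69,-0.065,0.0926],[0.9,-0.78,-0.065,0.0926],[0.95,-0.82,-0.065,0.0926],[0.95,-0.82,-0.065,0.0926],[0.95,-0.82,-0.065,0.0926]]' 100 && python3 -c "
from h import *
move([.466,-.161,.25],160)"
```

```text
time: 1.63
position: [0.3669, -0.2969, 0.2502]
tool_rot: [0.985, -0.171, -0.0, -0.002]
ft_force: [-0.8, 0.1, 1.0]
grip_width: 0.0874
grip_force: 0.0
shift [ 0.1586 -0.5376  0.0025] turn deg 0.3 frac 0.0009 yaw now -19.7 q6 0.9929585145178534
```

```bash
python3 -m handwheel '[[0.04,-0.13,0,0],[0.08,-0.26,0,0],[0.12,-0.39,0,0],[0.158,-0.5,0,0],[0.158,-0.537,0,0],[0.158,-0.537,0,0],[0.158,-0.537,0,0]]' && python3 - <<'E'
from h import *
r,T,o=wrist()
print(np.round(T,3).tolist(),o['position'],o['q'])
p=colour(r,(22,150,120),(35,255,255));print(len(p),p.mean(0),bar(plane(r,p,.118)))
cv2.imwrite("pics/w1.png",r['frame'][:,:,::-1])
E
```

```text
time: 2.22
position: [0.4641, -0.168, 0.25]
tool_rot: [0.985, -0.173, -0.0, 0.0]
ft_force: [-0.7, -0.4, 0.2]
grip_width: 0.0873
grip_force: 0.0
[[-0.341, -0.904, -0.258, 0.535], [-0.94, 0.328, 0.092, -0.193], [0.002, 0.274, -0.962, 0.405], [0.0, 0.0, 0.0, 1.0]] [ 0.46411881 -0.16796343  0.25002655] [-5.73494150e-01  3.25432315e-01  1.73136596e+00 -1.04106779e-03
  1.08495065e+00  1.34513090e+00]Traceback (most recent call last):
  File "<stdin>", line 4, in <module>
  File "h.py", line 6, in plane
    T=r['cam_to_world'] if T is None else T
      ~^^^^^^^^^^^^^^^^
KeyError: 'cam_to_world'
```

```bash
python3 - <<'E'
from h import *
r,T,o=wrist()
p=colour(r,(22,150,120),(35,255,255));print(len(p),p.mean(0),bar(plane(r,p,.118,T)),o['position'])
p=p[(p[:,0]>120)&(p[:,0]<440)]
print(bar(plane(r,p,.118,T)))
cv2.imwrite("pics/w1.png",r['frame'][:,:,::-1])
E
```

```text
1314 [265.99010654 197.31506849] (array([ 429.8, -157.2]), 69.6, array([389.5, 143.3])) [ 0.46386688 -0.16866426  0.25001075]
(array([ 466.5, -165.5]), 161.3, array([16.3, 68.8]))
```

View pics/w1.png

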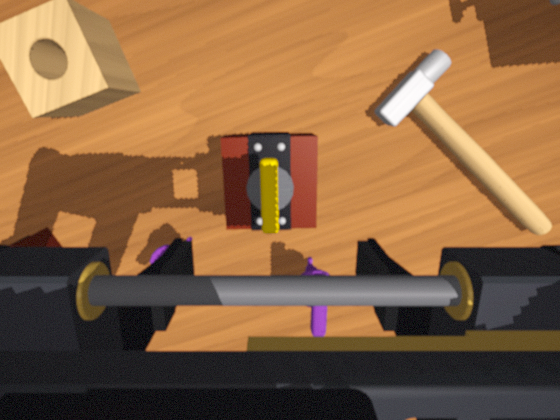

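The wrist view shows the yellow bar at about (270,195), centred on its grey collar. The stand hole is at (48,60). Estimated bar pose: (0.466, -0.164), axis at 160.5°.

```bash
python3 -c "
from h import *
move([.466,-.164,.099],160.5)"
```

```text
shift [ 0.0013 -0.0187  0.5035] turn deg -0.6 frac -0.0016 yaw now -20.1 q6 1.3454906742682131
```

```bash
python3 -m handwheel '[[0.001,-0.019,0,-0.0016],[0.001,-0.019,0.12,-0.0016],[0.001,-0.019,0.24,-0.0016],[0.001,-0.019,0.34,-0.0016],[0.001,-0.019,0.42,-0.0016],[0.001,-0.019,0.48,-0.0016],[0.001,-0.019,0.503,-0.0016],[0.001,-0.019,0.503,-0.0016],[0.001,-0.019,0.503,-0.0016]]' 100; python3 -m handwheel '[[0,0,0,0],[0,0,0,0],[0,0,0,0],[0,0,0,0],[0,0,0,0],[0,0,0,0],[0,0,0,0],[0,0,0,0],[0,0,0,0],[0,0,0,0],[0,0,0,0],[0,0,0,0]]' 0 6; python3 -c "
from h import *
move([.466,-.164,.099],160.5)"
```

```text
time: 3.07
position: [0.4667, -0.1633, 0.0994]
tool_rot: [0.986, -0.169, 0.0, 0.0]
ft_force: [-0.1, -0.4, 0.5]
grip_width: 0.0867
grip_force: 0.0
time: 4.07
position: [0.4666, -0.1626, 0.0991]
tool_rot: [0.986, -0.169, -0.0, -0.0]
ft_force: [1.0, 1.0, -0.5]
grip_width: 0.0161
grip_force: 5.9
shift [-0.0003  0.0051  0.0003] turn deg 0.1 frac 0.0002 yaw now -19.4 q6 1.3479504431076679
```

```bash
python3 -m handwheel '[[0,0,0,0],[0,0,0,0],[0,0,0,0],[0,0,0,-0.012],[0,0,0,-0.024],[0,0,0,-0.036],[0,0,0,-0.048],[0,0,0,-0.06],[0,0,0,-0.072],[0,0,0,-0.084],[0,0,0,-0.096],[0,0,0,-0.108],[0,0,0,-0.12],[0,0,0,-0.133],[0,0,0,-0.133],[0,0,0,-0.133],[0,0,0,-0.133]]' 0 55; python3 - <<'E'
from h import *
o=robot.get_obs();print(o['moment'],o['position'])
move([.466,-.164,.099],160.5)
r,T,o=wrist()
p=colour(r,(22,150,120),(35,255,255));p=p[(p[:,0]>160)&(p[:,0]<400)];print(len(p),bar(plane(r,p,.118,T)))
r=vision.camera("top");cv2.imwrite("pics/t2.png",cv2.resize(r['frame'][120:330,220:500,::-1],None,fx=2,fy=2))
E
```

```text
time: 5.48
position: [0.4662, -0.1625, 0.0991]
tool_rot: [0.97, 0.245, -0.0, -0.0]
ft_force: [-2.0, -1.5, 1.7]
grip_width: 0.0155
grip_force: 54.8
[-0.36417986  0.43307279 -0.1606285 ] [ 0.46620959 -0.16249792  0.0991163 ]
shift [-0.003   0.0041  0.0004] turn deg 47.9 frac 0.1329 yaw now 28.4 q6 0.5141652168025465
3734 (array([ 467.5, -165. ]), 117.8, array([ 74.9, 114.3]))
```

```bash
python3 -m handwheel '[[0,0,-0.01,0],[0,0,-0.02,0],[0,0,-0.03,0],[0,0,-0.03,0],[0,0,-0.03,0]]'; python3 -c "
from h import *
move([.466,-.164,.099],160.5)"
```

```text
time: 6.0
position: [0.4671, -0.1625, 0.1086]
tool_rot: [0.969, 0.246, 0.001, 0.0]
ft_force: [0.3, 0.7, -3.8]
grip_width: 0.0157
grip_force: 54.8
shift [-0.0057  0.0027  0.032 ] turn deg 48.0 frac 0.1332 yaw now 28.5 q6 0.5122035745063872
```

```bash
python3 -m handwheel '[[0,0,-0.03,0],[0,0,-0.07,0],[0,0,-0.11,0],[0,0,-0.16,0],[0,0,-0.21,0],[0,0,-0.28,0],[0,0,-0.35,0],[0,0,-0.42,0],[0,0,-0.42,0],[0,0,-0.42,0]]'; python3 - <<'E'
from h import *
r,T,o=wrist()
cv2.imwrite("pics/w3.png",r['frame'][:,:,::-1])
print(T[:3,3])
# stand top outline in top camera
r=vision.camera("top");cv2.imwrite("pics/t3.png",cv2.resize(r['frame'][80:250,230:410,::-1],None,fx=3,fy=3,interpolation=cv2.INTER_CUBIC))
move([.646,-.016,.235],28)
E
```

```text
time: 6.83
position: [0.4671, -0.1627, 0.2354]
tool_rot: [0.969, 0.246, 0.001, 0.001]
ft_force: [1.2, -0.2, -4.9]
grip_width: 0.0155
grip_force: 54.8
[ 0.53246139 -0.12681496  0.39061769]
shift [ 0.7603 -0.141  -0.0064] turn deg 0.5 frac 0.0013 yaw now 28.5 q6 0.5122807543015515
```

View pics/w3.png

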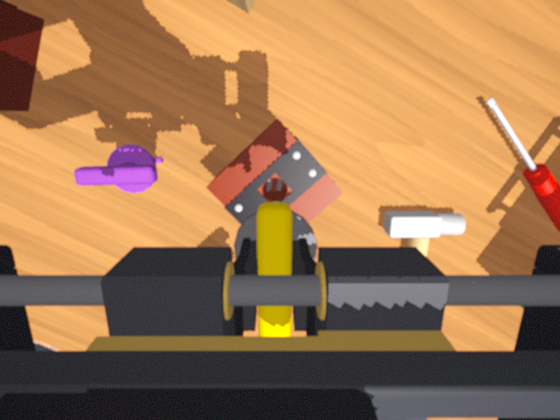

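View pics/t3.png

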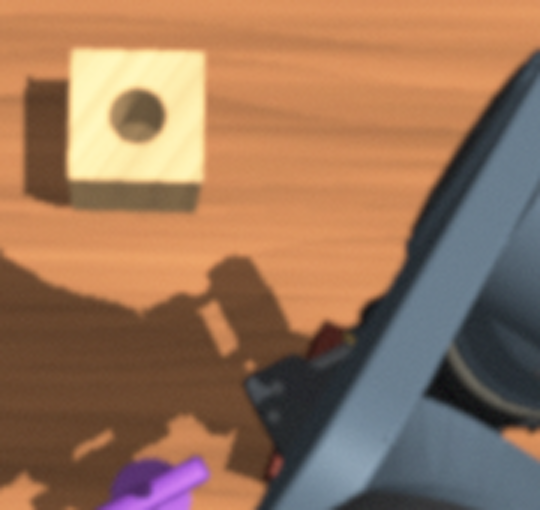

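The reamer is out and hangs upright in the jaws: bar at (275,270), tip visible at (275,188) over the emptied hole. The crop of the top view puts the stand hole at full-frame (275.7,118.7), centred on the stand's top face.

```bash
python3 - <<'E'
from h import *
r,T,o=wrist();M=R.from_quat(o['tool_rot']).as_matrix()
z=o['position'][2]
for px,h in(([275,203],.019),([275,337],.019),([276,188],-.087)):
    print(px,np.round(M.T@(plane(r,[px],z+h,T)[0]-o['position'])*1000,1))
r=vision.camera("top");print(plane(r,[[275.5,118.5]],.08))
move([.646,-.016,.235],28)
E
```

```text
[275, 203] [ 36.9   0.4 -19. ]
[275, 337] [-30.5   0.4 -19. ]
[276, 188] [19.1  1.4 87. ]
[[ 0.64666736 -0.01569243  0.08      ]]
shift [ 0.7605 -0.1409 -0.0085] turn deg 0.5 frac 0.0013 yaw now 28.5 q6 0.512292981767413
```

```bash
python3 - <<'E'
from h import *
r,T,o=wrist();M=R.from_quat(o['tool_rot']).as_matrix()
z=o['position'][2]
for px,h in(([236,242],-.019),([317,242],-.019),([275,205],-.019),):
    print(px,np.round(M.T@(plane(r,[px],z+h,T)[0]-o['position'])*1000,1))
print(plane(r,[[276,188]],.06,T))
cv2.imwrite("pics/w4.png",cv2.resize(r['frame'][110:350,180:380,::-1],None,fx=2.5,fy=2.5,interpolation=cv2.INTER_CUBIC))
E
```

```text
[236, 242] [  3.4 -21.7  19.1]
[317, 242] [ 3.4 24.3 18.9]
[275, 205] [25.2  0.4 19. ]
[[ 0.46538743 -0.16343357  0.06      ]]
```

View pics/w4.png

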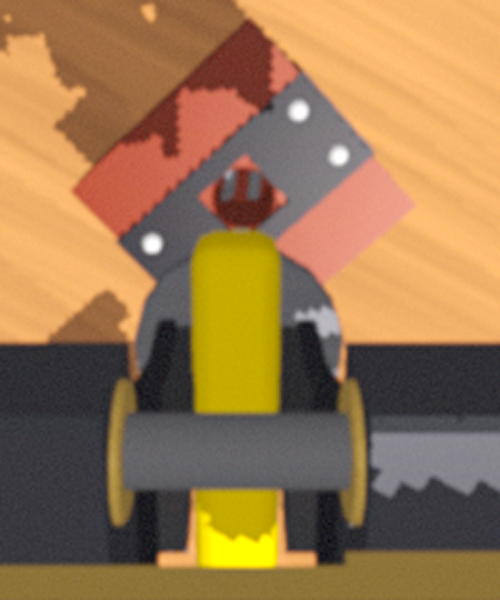

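The red ring at (275,188) in w3 is the emptied hole. The collar is centred on the bar, so the reamer isn't tilted, and its axis is about 2 mm ahead of the TCP along tool x.

```bash
python3 -m handwheel '[[0.05,-0.009,0,0],[0.12,-0.022,0,0],[0.22,-0.04,0,0],[0.32,-0.06,0,0],[0.42,-0.08,0,0],[0.52,-0.1,0,0],[0.62,-0.115,0,0],[0.69,-0.13,0,0],[0.735,-0.14,0,0],[0.755,-0.141,0,0],[0.755,-0.141,0,0],[0.755,-0.141,0,0],[0.755,-0.141,0,0]]'; python3 - <<'E'
from h import *
r,T,o=wrist();cv2.imwrite("pics/w5.png",r['frame'][:,:,::-1])
s=vision.camera("scene");cv2.imwrite("pics/s5.png",cv2.resize(s['frame'][120:320,100:340,::-1],None,fx=3,fy=3))
move([.6446,-.0168,.235],28)
E
```

```text
time: 8.17
position: [0.6444, -0.0182, 0.2334]
tool_rot: [0.969, 0.245, -0.001, -0.0]
ft_force: [-0.4, 0.3, -4.7]
grip_width: 0.0151
grip_force: 54.8
shift [ 0.002  -0.0047 -0.0033] turn deg 0.4 frac 0.0011 yaw now 28.4 q6 0.8742005655816473
```

View pics/w5.png

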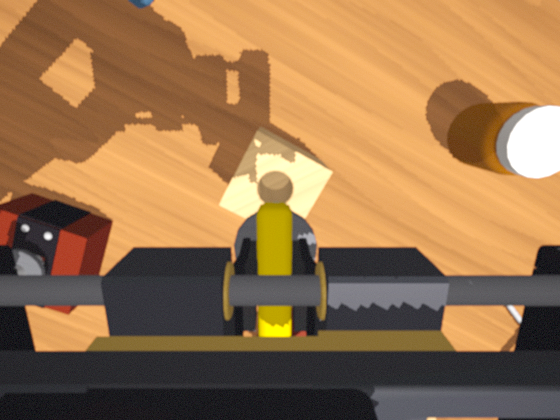

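View pics/s5.png

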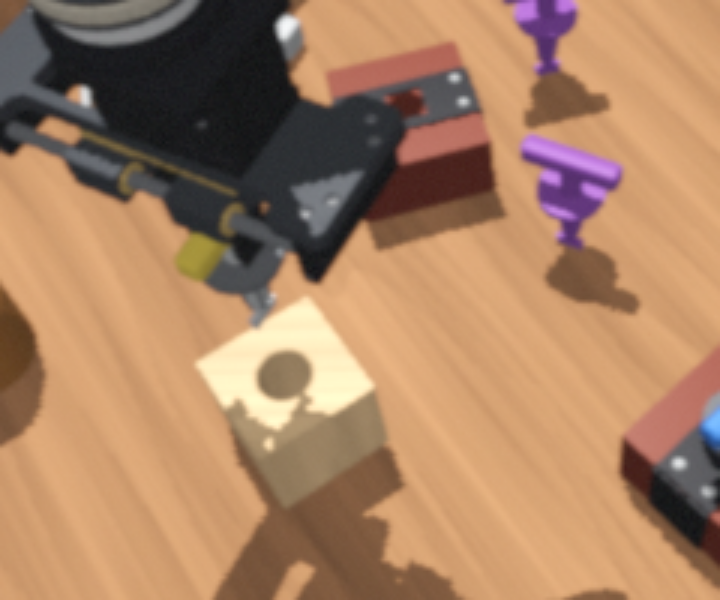

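The wrist view shows the hole at (275,188) just ahead of the bar. The scene crop shows the tip hanging over the stand.

```bash
python3 - <<'E'
from h import *
r,T,o=wrist();s=vision.camera("scene");t=vision.camera("top")
print(plane(r,[[275,188]],.08,T),plane(s,[[187.3,225.5]],o['position'][2]-.087),plane(s,[[194.8,244.7]],.08),o['position'])
move([.6446,-.0168,.235],28)
E
```

```text
[[ 0.64818075 -0.01723505  0.08      ]] [[ 0.64564484 -0.01738102  0.14699897]] [[ 0.64694691 -0.01509547  0.08      ]] [ 0.6447291  -0.01832239  0.23399897]
shift [ 0.0002 -0.0048 -0.0021] turn deg 0.4 frac 0.0011 yaw now 28.4 q6 0.8742500084419113
```

```bash
python3 -m handwheel '[[0.006,-0.004,0,0],[0.006,-0.004,0.05,0],[0.006,-0.004,0.1,0],[0.006,-0.004,0.15,0],[0.006,-0.004,0.2,0],[0.006,-0.004,0.25,0],[0.006,-0.004,0.3,0],[0.006,-0.004,0.35,0],[0.006,-0.004,0.38,0],[0.006,-0.004,0.4,0],[0.006,-0.004,0.412,0],[0.006,-0.004,0.412,0],[0.006,-0.004,0.412,0]]'; python3 -c "
from h import *
o=robot.get_obs();print(o['moment'],o['ft_force'],o['position'])"
```

```text
time: 9.5
position: [0.6471, -0.0156, 0.1111]
tool_rot: [0.969, 0.246, 0.0, 0.0]
ft_force: [-0.1, -0.4, -4.3]
grip_width: 0.0151
grip_force: 54.8
[-0.0321163  -0.05277205 -0.03275948] [-0.12599969 -0.44565094 -4.32951919] [ 0.64710909 -0.01559858  0.11110248]
```

Free in the hole. Lower the last 6 mm, then look at the contact force.

```bash
python3 -m handwheel '[[0,0,0.007,0],[0,0,0.013,0],[0,0,0.018,0],[0,0,0.021,0],[0,0,0.021,0],[0,0,0.021,0]]'
```

```text
time: 10.0
position: [0.647, -0.0156, 0.1053]
tool_rot: [0.969, 0.246, 0.001, 0.0]
ft_force: [-1.6, 0.2, 3.8]
grip_width: 0.0154
grip_force: 54.8
```

```bash
python3 -m handwheel '[[0,0,0,0],[0,0,0,0],[0,0,0,0],[0,0,0,0],[0,0,0,0],[0,0,0,0],[0,0,0,0],[0,0,0,0]]' 60 && python3 -m handwheel '[[0,0,-0.05,0],[0,0,-0.12,0],[0,0,-0.22,0],[0,0,-0.33,0],[0,0,-0.43,0],[0,0,-0.5,0],[0,0,-0.5,0],[-0.13,0,-0.5,0],[-0.26,0,-0.5,0],[-0.39,0,-0.5,0],[-0.5,0,-0.5,0],[-0.5,0,-0.5,0],[-0.5,0,-0.5,0],[-0.5,0,-0.5,0]]'; python3 - <<'E'
from h import *
s=vision.camera("scene");p=colour(s,(22,150,120),(35,255,255));p=p[(abs(p-[195,235])<40).all(1)];print(bar(plane(s,p,.124)))
t=vision.camera("top");p=colour(t,(22,150,120),(35,255,255));p=p[(abs(p-[275,119])<40).all(1)];print(len(p),len(p) and bar(plane(t,p,.124)))
cv2.imwrite("pics/s6.png",s['frame'][:,:,::-1])
E
```

```text
time: 10.67
position: [0.6466, -0.0156, 0.1042]
tool_rot: [0.969, 0.246, -0.0, -0.0]
ft_force: [0.3, -0.4, 0.9]
grip_width: 0.051
grip_force: 0.0
time: 11.83
position: [0.5154, -0.0871, 0.254]
tool_rot: [0.969, 0.245, 0.0, 0.0]
ft_force: [1.0, 0.4, 0.9]
grip_width: 0.0523
grip_force: 0.0
(array([645.4,  -5.4]), 22.5, array([64.4,  8.5]))
168 (array([658.4,  -7.2]), 26.9, array([38.1, 15.5]))
```

View pics/s6.png

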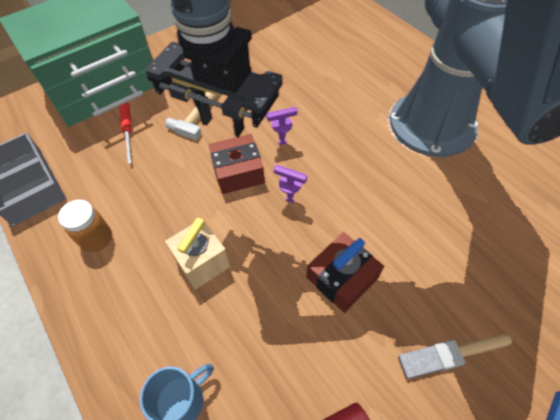

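The yellow reamer stands upright on the stand, bar at about (192,235) with its collar on the top face. The blue and purple reamers haven't moved, and the gripper is clear.

```bash
python3 -c "
from rig import job;print(job.hand_in())"
```

```text
the job is handed in; nothing more can be done
None
```

I twisted the yellow reamer free by about 48°, pulled it straight up and stood it upright in the wooden stand with its collar on the top; the blue reamer wasn't touched, and I handed the job in at about 12 s of the 42 s allowed.

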